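# Shut the marked air valve under the sliding cover

## Task

On the gluing bench, push the wooden cover of the grey valve box fully aside (to the left, onto the closed half) so that both valves are uncovered, then push the marked valve's handle, the one with the round disc on its hub, a quarter turn clockwise until it is fully shut. Only push with the fingertips: never lift the cover, leave the other valve's handle as it is, and do not shift or knock over the things standing about.

Things in the scene. Friction and masses are not known exactly. Their poses are not given: they have to be found in the camera images.
- valve_box: Grey air-valve box fixed to the bench, 210 mm deep (x), 506 mm long (y -247 to +259), side walls 78 mm high. Origin at bench level, mid depth. +y is the way the cover opens, to the robot's left, turned by the box's yaw (up to 0.3 rad); -x faces the robot. Guide rails on both long sides and a stop bar at the +y end rise to 90 mm. The half y > -5 mm is closed, with a flat top 78 mm high.
- bay (a point): Middle of the open bay, on its floor 6 mm above the bench, at y -120 mm in the box's frame, box's axes. The bay is 170 mm (x) by 230 mm (y) inside and holds two valves on copper pipes that lie along x. Pipes and valve bodies stay below 38 mm above the bench, apart from an 18 mm stem under each handle.
- cover_tab (a point): Centre of the upright wooden tab (90 mm x, 16 mm y, 25 mm tall, top 111 mm above the bench) in the middle of the loose plywood cover, axes as the box's. Cover 186 x 244 (y) x 8 mm, 0.2 to 0.4 kg, lying between the rails with 3 mm play a side, top 86 mm above the bench; slides with 1 to 4 N. In the box's frame the tab starts at y -121 to -90 mm; at the end stop it is at y +127.
- marked_handle (a joint): Angle of the marked lever: 0 = open, lying along its pipe and pointing to the box's -x (to the robot); it turns clockwise seen from above to 1.57 = shut, at a stop, across its pipe and pointing to the box's +y. Starts at 0 to 0.2. Needs about 2 to 4 N at 45 mm from the pivot; stays where it is left.
- marked_pivot (a point): On the turning axis (vertical) of the marked valve, at the lever's mid height, 62 mm above the bench; does not turn. At x +30 mm and y -180 or -80 mm in the box's frame. The marked valve is the one with a round flat disc, 40 mm dia., on its hub (disc top 73 mm above the bench).
- marked_tip (a point): Free end of the marked lever, on its centre line, 65 mm from the pivot. The lever is a straight steel bar 14 mm wide, 16 mm high (54 to 70 mm above the bench), dark on its outer part.
- plain_tip (a point): Free end of the other lever, same shape and size, but with only a small nut 12 mm dia. on its hub instead of the disc. Its pivot is 100 mm from the marked one along the box's y; it stands open (0 to 0.2 rad) and must stay so.
- amber_jar_mid (a point): small amber jar with white cap, 38 mm dia., 64 mm tall, standing in front of the box; the point is its middle. Leave alone.
- offcut_mid (a point): block of brown wood 35 x 90 x 28 mm lying in front of the box; the point is its middle. Leave alone.
- glue_small_mid (a point): small white bottle 40 mm dia., 90 mm tall, standing just behind the box; the point is its middle. Leave alone.
- driver_mid (a point): screwdriver lying at the right of the table; the point is its middle. Leave alone.
- tape_mid (a point): roll of tape lying flat at the left, 90 mm dia., 24 mm thick; the point is its middle. Leave alone.

How it is judged:
By the outcome, as a careful person would: the job done as asked, in the order asked, and still so for the second after the job is handed in, with the robot touching nothing.
It also fails if it takes over 56 s, if anything falls off the work surface, if the arm or the gripper's body presses on something with over 40 N, if the wrist force passes 120 N, or if a joint passes its speed limit or range.

## Robot

A 6-joint arm with a two-finger parallel gripper is mounted at the origin on the work surface. World frame = base frame: x ahead of the robot, y to its left, z up, the work surface at z = 0. Lengths are in m, angles in rad, forces in N, time in s.
With the tool pointing down it reaches from about 0.4 to 0.925 m from the base axis. Payload 12.5 kg.
Tool frame: the origin (TCP) lies at the very end of the fingers, on their centre line; the grasp point (between the pads) lies 19 mm behind it; x points along the fingers, y is the direction in which the jaws open and shut, and the axes are right-handed (so a half turn about x gives the same grasp; the last joint's range is limited). The gripper opens to 95 mm and grips with 3 to 60 N. Pads are 20 mm wide; open, the fingers measure 119 mm over their backs; the gripper's body (75 mm by 180 mm) begins 59 mm behind the grasp point.
Start: joints at [1.024, 0.491, 1.559, -0, 1.092, -0.106], TCP at [0.267, 0.565, 0.178] pointing down, gripper open.
Joint ranges: [-3.1, 3.1], [-0.84, 2.19], [0.05, 2.79], [-1.13, 4.28], [0.06, 2.93], [-2.69, 2.69]. Speed limits (rad/s): [2.22, 2.22, 2.79, 3.14, 3.14, 3.14].

## Interface

Orientations are given as a unit quaternion [x, y, z, w].
In Python, from rig import ctrl gives the robot as it stands. Calls block until the motion is done:
- ctrl.move_to(position, orientation): joint-space move of the TCP to a pose.
- ctrl.movel(position, frame=None, speed=0.15): straight line of the TCP; frame=None keeps the orientation; speed is the mean speed in m/s.
- ctrl.move_joints(angles): joint-space move.
- ctrl.gripper_to(opening): finger opening in m; the grip force is fixed at half the most; returns when the fingers have stopped.
- ctrl.dwell(seconds).
- ctrl.inverse_kinematics(position, orientation): joint angles nearest the present ones, or None.
- ctrl.state(): the state.
- ctrl.get_image(name): name is "scene" or "side" or "wrist"; returns (picture, depth): 400x640x3 uint8, red, green, blue; 400x640 float32, m along the optical axis (not along the pixel's ray), 0 where there is no reading.
- ctrl.get_calibration(name): a dict with "fov_y" (degrees; the focal length in pixels is half the picture's height over the tangent of half this angle, whatever the lens; pixels are square), "cx", "cy" (the principal point, pixels), "extrinsics" (4x4, takes a point from camera to world coordinates). Camera axes: x right, y down, z forward; pixel columns grow to the right and rows downward; lengths in m; the calibration is good to about 2 mm. A picture is of the moment at which its call begins: read the wrist's pose just before it. get_calibration takes no time and is no camera call; for the wrist camera it gives the pose at the moment of the call.
A pose or a line that the arm cannot do raises ctrl.PlanningError and nothing moves.
- ctrl.sign_off(): hands the job in, once; it reports no verdict.
The state is a dict: "time_s": time; "joints": joint angles; "qd": joint speeds; "effort": joint torques, N m; "tcp_pos": TCP position; "eef_rot": TCP orientation; "wrist_force": force on the tool from outside, world axes, zero at the start; "ft_torque": the same for the moment, N m; "finger_gap": finger opening in m.
Only numpy, scipy, OpenCV 4.12 (cv2) and the standard library are available. Lean on these libraries where they do the work, as an engineer would, in place of code of your own. Each camera call takes 0.05 s, during which the arm holds its last target.

## Working session

There is one attempt and no reset: what is moved stays moved. The work goes in short steps, each a Python script; the robot and the scene stay as the last script left them, time stands still between calls to the robot, and variables do not carry over. Pictures are saved under pics/ and viewed, and the job is handed in when it is done.

```bash
ls; mkdir -p pics; python3 - <<'E'
from rig import ctrl
import cv2,numpy as np
for n in ["scene","side","wrist"]:
    c=ctrl.get_calibration(n); im,d=ctrl.get_image(n)
    cv2.imwrite(f"pics/{n}0.png",im[:,:,::-1]); np.savez(f"{n}0.npz",im=im,d=d,**c)
    print(n,c['fov_y'],c['cx'],c['cy'],np.round(c['extrinsics'],3).tolist())
s=ctrl.state();print(s['time_s'],s['tcp_pos'],s['eef_rot'],s['finger_gap'])
E
```

```text
pics
scene 44.2520866821833 310.65454337762094 204.7512887749031 [[0.663, 0.623, -0.415, 1.347], [0.749, -0.541, 0.384, -0.715], [0.014, -0.565, -0.825, 1.686], [0.0, 0.0, 0.0, 1.0]]
side 46.91795503177014 321.1583578874601 204.5483077922364 [[0.875, -0.271, 0.4, -0.073], [-0.483, -0.49, 0.725, -1.11], [-0.001, -0.828, -0.56, 0.982], [0.0, 0.0, 0.0, 1.0]]
wrist 66.04371599413874 316.9800275917001 202.51738562858597 [[0.427, 0.872, 0.241, 0.198], [0.904, -0.411, -0.115, 0.598], [-0.001, 0.267, -0.964, 0.384], [0.0, 0.0, 0.0, 1.0]]
0.15 [0.26653943 0.56509403 0.17790991] [ 0.15432807  0.69010112 -0.15485713  0.6899004 ] 0.09464923794301629
```

View pics/scene0.png

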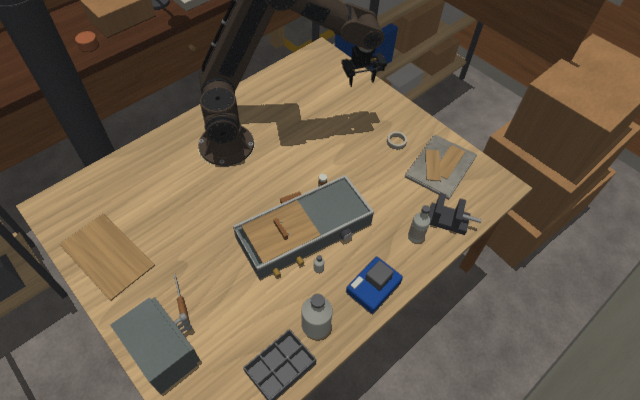

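View pics/side0.png

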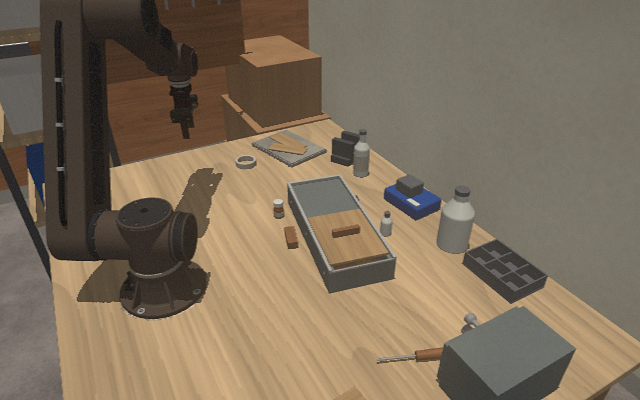

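View pics/wrist0.png

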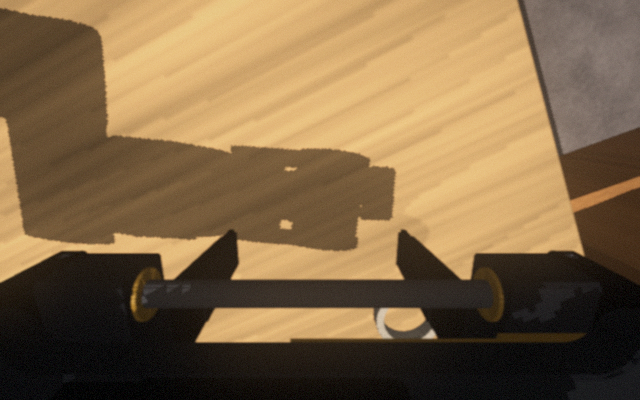

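The scene view shows the box spanning about (235,230)–(372,210), with the cover on its left half and its tab at (281,229). The side view puts the tab at (345,231). Next I'll get the box's pose from depth.

```bash
cat > h.py <<'E'
import numpy as np,cv2
def K(c): return 200/np.tan(np.radians(float(c['fov_y']))/2)
def pts(c,d):
    f=K(c);v,u=np.mgrid[0:400,0:640]
    P=np.stack([(u-c['cx'])/f*d,(v-c['cy'])/f*d,d],-1)
    E=np.array(c['extrinsics']);return P@E[:3,:3].T+E[:3,3]
def ray(c,u,v,z):
    E=np.array(c['extrinsics']);f=K(c)
    r=E[:3,:3]@np.array([(u-c['cx'])/f,(v-c['cy'])/f,1]);o=E[:3,3]
    return o+r*(z-o[2])/r[2]
def proj(c,p):
    E=np.array(c['extrinsics']);q=E[:3,:3].T@(np.array(p)-E[:3,3]);f=K(c)
    return q[0]/q[2]*f+c['cx'],q[1]/q[2]*f+c['cy']
E
python3 - <<'E'
from h import *
for n,box in [("scene",(225,170,385,285)),("side",(275,165,410,300))]:
    c=np.load(n+"0.npz");P=pts(c,c['d']);x0,y0,x1,y1=box
    m=np.zeros((400,640),np.uint8);m[y0:y1,x0:x1]=1
    m&=((P[...,2]>.068)&(P[...,2]<.12)&(c['d']>0)).astype(np.uint8)
    k,l,st,_=cv2.connectedComponentsWithStats(m);i=1+np.argmax(st[1:,4]);Q=P[l==i]
    r=cv2.minAreaRect(Q[:,:2].astype(np.float32)*1000);print(n,r,len(Q))
    t=Q[Q[:,2]>.100];print("tab",len(t),t.mean(0),cv2.minAreaRect(t[:,:2].astype(np.float32)*1000))
    im=np.ascontiguousarray(c['im'][y0:y1,x0:x1,::-1]);cv2.imwrite(f"pics/{n}_crop.png",cv2.resize(im,None,fx=4.4,fy=4.4,interpolation=cv2.INTER_CUBIC))
E
```

```text
scene ((582.857421875, -35.9083251953125), (511.18121337890625, 237.67184448242188), 77.91217041015625) 6243
tab 127 [ 0.56028583 -0.11340663  0.10922774] ((581.091552734375, -26.732498168945312), (474.42352294921875, 208.12879943847656), 78.1278305053711)
side ((575.3717041015625, -34.464019775390625), (515.3396606445312, 213.78330993652344), 78.40221405029297) 6093
tab 165 [ 0.55094497 -0.13787351  0.10876824] ((553.3331298828125, -136.22708129882812), (24.174257278442383, 90.23065185546875), 79.09276580810547)
```

Depth gives box yaw ≈ -0.21, origin ≈ (0.577,-0.041) and tab ≈ (0.553,-0.136), which is box y ≈ -98 and inside the given range. I'll hover there for a wrist view.

```bash
cat >> h.py <<'E'
from scipy.spatial.transform import Rotation as Rn
def down(a):  # jaw axis at world angle a, tool pointing down
    y=np.array([np.cos(a),np.sin(a),0]);x=np.array([0,0,-1.]);return Rn.from_matrix(np.stack([x,y,np.cross(x,y)],1)).as_quat()
YAW=-0.2095;O=np.array([0.577,-0.041])
def W(x,y,z,O=O,a=None):
    a=YAW if a is None else a
    return np.array([O[0]+np.cos(a)*x-np.sin(a)*y,O[1]+np.sin(a)*x+np.cos(a)*y,z])
E
python3 - <<'E'
from rig import ctrl
from h import *
s=ctrl.state();R=Rn.from_quat(s['eef_rot']).as_matrix();print(R.round(2).tolist())
print("cam in tool",R.T@(ctrl.get_calibration("wrist")['extrinsics'][:3,3]-s['tcp_pos']))
for a in (YAW,YAW+np.pi,YAW+np.pi/2,YAW-np.pi/2):
  for p in (W(0,-125,0.27) if 0 else W(0,-.125,.27),W(0,-.125,.093),W(0,.11,.093)):
    q=ctrl.inverse_kinematics(p,down(a));print(round(a,2),None if q is None else np.round(q,2))
E
```

```text
[[-0.0, 0.43, 0.9], [-0.0, 0.9, -0.43], [-1.0, -0.0, -0.0]]
cam in tool [-0.2066219   0.0004585  -0.07582904]
-0.21 [-0.4   0.34  1.56 -0.    1.25 -0.19]
-0.21 [-0.4   0.52  1.78 -0.    0.85 -0.19]
-0.21 [ 0.    0.56  1.7  -0.    0.88  0.21]
2.93 None
2.93 None
2.93 None
1.36 [-0.4   0.34  1.56 -0.    1.25 -1.76]
1.36 [-0.4   0.52  1.78 -0.    0.85 -1.76]
1.36 [ 0.    0.56  1.7  -0.    0.88 -1.36]
-1.78 [-0.4   0.34  1.56 -0.    1.25  1.38]
-1.78 [-0.4   0.52  1.78 -0.    0.85  1.38]
-1.78 [ 0.    0.56  1.7  -0.    0.88  1.78]
```

```bash
python3 - <<'E'
from rig import ctrl
from h import *
ctrl.gripper_to(0.05)
ctrl.move_to(W(0,-.15,.25),down(YAW))
s=ctrl.state();c=ctrl.get_calibration("wrist");im,d=ctrl.get_image("wrist")
np.savez("w1.npz",im=im,d=d,**c);cv2.imwrite("pics/w1.png",im[:,:,::-1]);print(s['time_s'],s['tcp_pos'],s['finger_gap'])
E
```

```text
3.9 [ 0.54597971 -0.18709971  0.24994561] 0.05004341081387409
```

View pics/w1.png

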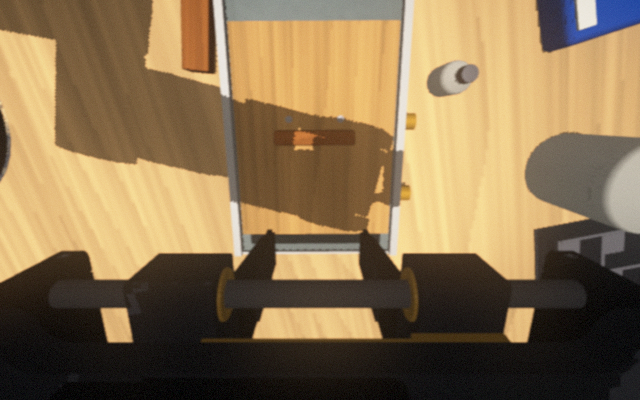

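The wrist view shows the rails as pale lines (left (218,0)→(238,250), right (411,0)→(393,250)), the tab at about (314,137), and the jaw pair level with the box. I'll refine the pose from the rails and tab.

```bash
python3 - <<'E'
from h import *
c=np.load("w1.npz");im=c['im'];P=pts(c,c['d'])
hsv=cv2.cvtColor(im,cv2.COLOR_RGB2HSV)
L=[];Rr=[]
for v in range(10,250,4):
    for lo,hi,out in((205,250,L),(375,425,Rr)):
        m=(hsv[v,lo:hi,1]<70)&(hsv[v,lo:hi,2]>110)&(np.abs(P[v,lo:hi,2]-.09)<.006)
        u=np.where(m)[0]
        if 3<=len(u)<20: out.append(ray(c,lo+u.mean(),v,.09))
for n,A in(("L",L),("R",Rr)):
    A=np.array(A)[:,:2];vx,vy,x,y=cv2.fitLine(A.astype(np.float32),cv2.DIST_HUBER,0,1e-4,1e-4).ravel()
    s=np.sign(vy);vx*=s;vy*=s;t=(-.1-y)/vy
    print(n,len(A),"yaw",np.arctan2(-vx,vy),"x at y=-.1:",x+t*vx, "res",np.abs((A-[x,y])@[vy,-vx]).max())
m=((P[...,2]>.104)&(P[...,2]<.118)&(c['d']>0)).astype(np.uint8);m[:100]=0;m[170:]=0;m[:,:240]=0;m[:,390:]=0
Q=P[m>0];r=cv2.minAreaRect(Q[:,:2].astype(np.float32)*1000);print("tab",len(Q),r,np.median(Q[:,2]))
hm=((hsv[...,0]<16)&(hsv[...,1]>80)).astype(np.uint8)
v,u=np.where(m);print(u.min(),u.max(),v.min(),v.max())
print(im[0:250:20,205:250:6].max(2).tolist()[3], np.median(P[200:230,330:370,2]))
# +y end (stop bar)
for n in("scene","side"):
    c=np.load(n+"0.npz");
    for y in(-.247,.259):
      print(n,[np.round(proj(c,W(x,y,.09)),1).tolist() for x in(-.105,.105)])
E
```

```text
L 60 yaw -0.20330498 x at y=-.1: 0.45804924 res 0.0008477215775377093
R 60 yaw -0.20288248 x at y=-.1: 0.6620151 res 0.0013237043820484807
tab 1203 ((553.091064453125, -133.00559997558594), (16.019975662231445, 89.77865600585938), 79.12256622314453) 0.11112093464828704
273 354 130 145
[191, 72, 209, 236, 144, 222, 221, 223] 0.08625929909247068
scene [[233.2, 225.9], [257.5, 269.2]]
scene [[346.0, 175.2], [374.4, 212.5]]
side [[329.6, 270.4], [397.2, 256.4]]
side [[288.1, 182.2], [341.5, 173.8]]
```

Yaw is -0.203. The rail spacing is 200 mm as expected, and the tab (0.5531,-0.1330) lies on the centreline at z 0.111 with the right 16x90 size. Now I'll push with the jaws across the tab.

```bash
sed -i 's/^YAW=.*/YAW=-0.203;O=np.array([0.5729,-0.037])/' h.py; python3 - <<'E'
from rig import ctrl
from h import *
c=np.load("w1.npz");P=pts(c,c['d'])
e=np.array([-np.sin(YAW),np.cos(YAW)]);T=np.array([.5531,-.1330])
m=np.zeros((400,640),bool);m[235:265,285:350]=1;m&=(P[...,2]>.06)&(P[...,2]<.085)
print("end wall s rel tab",((P[m][:,:2]-T)@e).min(), np.median(P[m][:,2]))
q=down(YAW)
def at(s,z): p=T+e*s;return np.array([p[0],p[1],z])
ctrl.move_to(at(-.035,.15),q); ctrl.movel(at(-.035,.095),speed=.1)
f0=ctrl.state()['wrist_force'];print("f0",f0)
ctrl.movel(at(-.018,.095),speed=.06); ctrl.movel(at(.03,.095),speed=.06)
s=ctrl.state();print(s['time_s'],s['tcp_pos'],s['wrist_force']-f0)
c=ctrl.get_calibration("side");im,d=ctrl.get_image("side");cv2.imwrite("pics/s1.png",cv2.resize(im[150:310,260:420,::-1],None,fx=3.5,fy=3.5))
E
```

```text
end wall s rel tab -0.15132274424487085 0.07806483419141011
f0 [-0.05085129 -0.19448537  1.79173996]
6.525 [ 0.55913294 -0.10377838  0.09498166] [ 1.29846108 -0.03251641 -1.7663105 ]
```

View pics/s1.png

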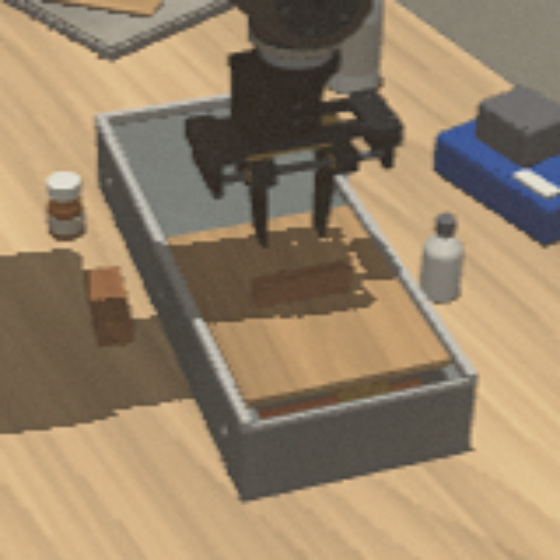

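```bash
python3 - <<'E'
from rig import ctrl
from h import *
e=np.array([-np.sin(YAW),np.cos(YAW)]);T=np.array([.5531,-.1330])
s=ctrl.state();print(s['tcp_pos'],s['eef_rot'],s['finger_gap'],s['wrist_force'])
for n,b in(("side",(260,150,420,310)),("scene",(225,140,385,300))):
    c=ctrl.get_calibration(n);im,d=ctrl.get_image(n);P=pts(c,d)
    im=im.copy()
    for st,col in((0,(255,0,0)),(.048,(0,255,0))):
        u=proj(c,[*(T+e*st),.111]);cv2.circle(im,tuple(int(round(x)) for x in u),1,col,-1)
    u=proj(c,s['tcp_pos']);cv2.circle(im,tuple(int(round(x)) for x in u),1,(0,0,255),-1)
    cv2.imwrite(f"pics/{n}2.png",cv2.resize(im[b[1]:b[3],b[0]:b[2],::-1],None,fx=3.5,fy=3.5,interpolation=cv2.INTER_NEAREST))
    m=(P[...,2]>.102)&(P[...,2]<.116)&(d>0); Q=P[m];k=np.linalg.norm(Q[:,:2]-T,axis=1)<.12
    ss=(Q[k][:,:2]-T)@e;print(n,np.histogram(ss,bins=np.arange(-.03,.11,.01)))
E
python3 -c "
import cv2,numpy as np
cv2.imwrite('pics/both.png',np.hstack([cv2.imread('pics/side2.png')[:,:400],cv2.imread('pics/scene2.png')[:,:400]]))"
```

```text
[ 0.55910519 -0.10387747  0.09499533] [-0.54813888 -0.44668095  0.54818102 -0.44667379] 0.04980730459868767 [0.93839644 0.16536991 0.51032377]
side (array([ 0, 24, 97, 34,  0,  0,  0,  0,  0,  0,  0,  0,  0,  0]), array([-3.0000000e-02, -2.0000000e-02, -1.0000000e-02,  6.9388939e-18,
        1.0000000e-02,  2.0000000e-02,  3.0000000e-02,  4.0000000e-02,
        5.0000000e-02,  6.0000000e-02,  7.0000000e-02,  8.0000000e-02,
        9.0000000e-02,  1.0000000e-01,  1.1000000e-01]))
scene (array([ 0, 13, 54, 22,  0,  0,  0,  0,  0,  0,  0,  0,  0,  0]), array([-3.0000000e-02, -2.0000000e-02, -1.0000000e-02,  6.9388939e-18,
        1.0000000e-02,  2.0000000e-02,  3.0000000e-02,  4.0000000e-02,
        5.0000000e-02,  6.0000000e-02,  7.0000000e-02,  8.0000000e-02,
        9.0000000e-02,  1.0000000e-01,  1.1000000e-01]))
```

View pics/both.png

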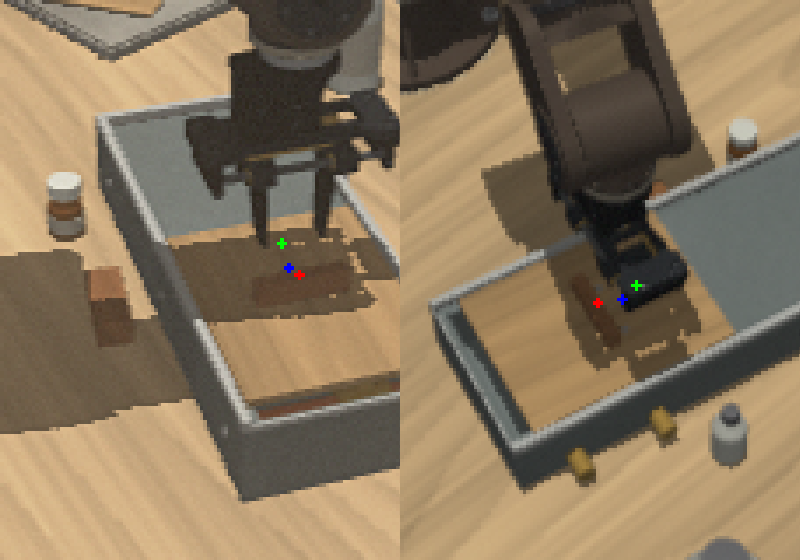

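The fingers are past the tab and the tab has not moved: both views still show it at the red mark. The fingertips also look higher than the reported TCP (blue). I'll measure the true tip height.

```bash
python3 - <<'E'
from rig import ctrl
from h import *
s=ctrl.state();R=Rn.from_quat(s['eef_rot']).as_matrix();t=s['tcp_pos']
c=ctrl.get_calibration("wrist");im,d=ctrl.get_image("wrist");np.savez("w2.npz",im=im,d=d,**c)
im=im.copy()
for k in(-.025,.025,0):
    u=proj(c,t+R[:,1]*k);print(np.round(u,1));cv2.circle(im,tuple(int(round(x)) for x in u),3,(255,0,0),1)
cv2.imwrite("pics/w2.png",im[:,:,::-1])
P=(pts(c,d)-t)@R
for v in(235,245,260,280):
    print(v,[np.round(P[v,u]*1000).tolist() for u in(240,250,260,268,370,378,390)])
c=ctrl.get_calibration("side");im,d=ctrl.get_image("side");P=(pts(c,d)-t)
# darkest pixels around fingers
for v in range(208,224): 
    u=np.arange(330,356);print(v,[(int(x),*np.round(P[v,x]*1000).astype(int)) for x in u if im[v,x].max()<45 and d[v,x]>0][:3])
E
```

```text
[282.5 227.5]
[352.6 227.5]
[317.6 227.5]
235 [[9.0, -58.0, 9.0], [9.0, -51.0, 9.0], [9.0, -43.0, 9.0], [-46.0, -28.0, -12.0], [9.0, 39.0, 9.0], [8.0, 45.0, 9.0], [9.0, 54.0, 9.0]]
245 [[8.0, -58.0, 17.0], [9.0, -51.0, 17.0], [-61.0, -30.0, -13.0], [-57.0, -26.0, -11.0], [-58.0, 27.0, -12.0], [-60.0, 31.0, -13.0], [8.0, 55.0, 17.0]]
260 [[8.0, -59.0, 29.0], [-78.0, -31.0, -13.0], [-76.0, -27.0, -12.0], [-60.0, -26.0, -4.0], [-73.0, 25.0, -11.0], [-77.0, 28.0, -12.0], [-77.0, 33.0, -12.0]]
280 [[-127.0, -23.0, -31.0], [-128.0, -19.0, -31.0], [-126.0, -17.0, -30.0], [-128.0, -15.0, -31.0], [-128.0, 15.0, -31.0], [-128.0, 17.0, -31.0], [-127.0, 21.0, -31.0]]
208 [(332, np.int64(-32), np.int64(11), np.int64(75))]
209 [(332, np.int64(-34), np.int64(9), np.int64(73))]
210 []
211 []
212 [(335, np.int64(-31), np.int64(-5), np.int64(70))]
213 [(350, np.int64(27), np.int64(0), np.int64(43)), (352, np.int64(23), np.int64(-19), np.int64(56))]
214 [(333, np.int64(-33), np.int64(3), np.int64(58)), (350, np.int64(28), np.int64(0), np.int64(39))]
215 []
216 []
217 []
218 []
219 []
220 []
221 []
222 []
223 []
```

View pics/w2.png

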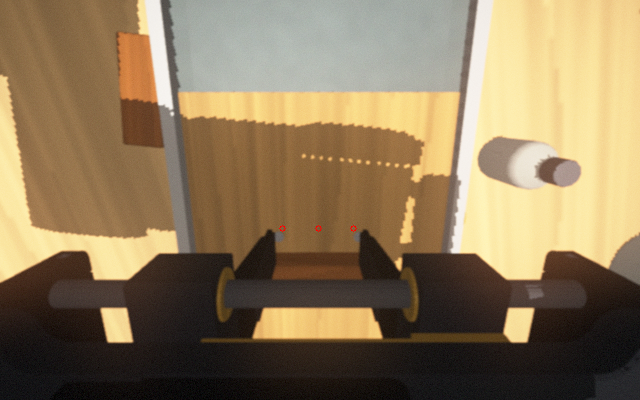

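```bash
python3 - <<'E'
from h import *
c=np.load("w2.npz");im=c['im'];d=c['d']
T=np.array([0.55910519,-0.10387747,0.09499533]);R=Rn.from_quat([-0.54813888,-0.44668095,0.54818102,-0.44667379]).as_matrix()
P=(pts(c,d)-T)@R
for v in range(226,246,2): print(v,[(u,*np.round(P[v,u]*1000).astype(int).tolist()) for u in range(255,276) if P[v,u,0]<-.005 and d[v,u]>0][-3:],[(u,*np.round(P[v,u]*1000).astype(int).tolist()) for u in range(355,380) if P[v,u,0]<-.005 and d[v,u]>0][:3])
for k in (0,-.01,-.02,-.03,-.04):print(k,[np.round(proj(c,T+R@np.array([k,-.025,z])),1).tolist() for z in(-.01,0,.01)])
E
python3 - <<'E'
import cv2
im=cv2.imread('pics/w2.png')[205:265,240:400];cv2.imwrite('pics/w2c.png',cv2.resize(im,None,fx=5,fy=5,interpolation=cv2.INTER_NEAREST))
E
```

```text
226 [] []
228 [] []
230 [(269, -38, -28, -12), (270, -38, -28, -12), (271, -37, -27, -12)] [(362, -37, 26, -12), (363, -38, 26, -12), (364, -38, 27, -12)]
232 [(272, -37, -27, -11), (273, -37, -26, -11), (274, -36, -26, -10)] [(359, -36, 24, -10), (360, -36, 25, -10), (361, -38, 25, -11)]
234 [(272, -40, -26, -11), (273, -41, -26, -11), (274, -38, -26, -10)] [(359, -37, 24, -9), (360, -39, 25, -10), (361, -41, 25, -11)]
236 [(272, -43, -26, -11), (273, -41, -26, -10), (274, -36, -26, -8)] [(359, -38, 24, -9), (360, -41, 24, -10), (361, -43, 25, -11)]
238 [(272, -46, -26, -11), (273, -42, -26, -9), (274, -37, -26, -7)] [(359, -38, 24, -7), (360, -41, 24, -9), (361, -45, 24, -10)]
240 [(272, -46, -26, -9), (273, -42, -26, -8), (274, -38, -26, -6)] [(359, -38, 24, -6), (360, -42, 24, -8), (361, -46, 24, -9)]
242 [(272, -46, -26, -8), (273, -42, -26, -7), (274, -38, -26, -5)] [(359, -38, 24, -5), (360, -43, 24, -7), (361, -46, 24, -8)]
244 [(272, -46, -26, -7), (273, -42, -26, -5), (274, -39, -26, -4)] [(359, -39, 24, -4), (360, -44, 24, -6), (361, -47, 24, -7)]
0 [[282.1, 214.1], [282.5, 227.5], [282.9, 240.5]]
-0.01 [[280.5, 218.6], [280.9, 232.5], [281.4, 246.1]]
-0.02 [[278.7, 223.5], [279.2, 238.1], [279.7, 252.2]]
-0.03 [[276.7, 229.0], [277.3, 244.2], [277.8, 259.0]]
-0.04 [[274.6, 235.0], [275.2, 251.0], [275.8, 266.4]]
```

View pics/w2c.png

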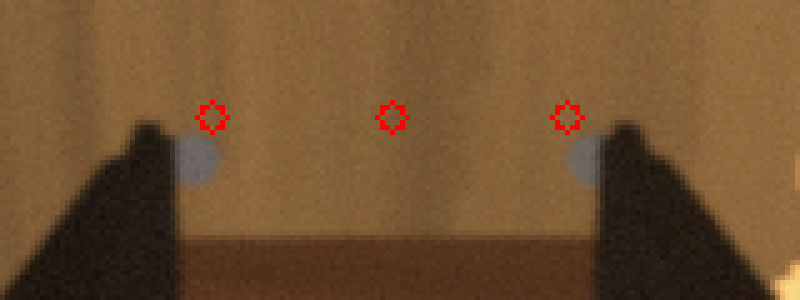

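The drawn fingertips end about 30–35 mm behind the reported TCP: wrist depth shows the tips at tool x ≈ -35. That explains the free pass over the tab. I'll go back over it, come down behind the tab in small force-watched steps, and check by picture.

```bash
python3 - <<'E'
from rig import ctrl
from h import *
e=np.array([-np.sin(YAW),np.cos(YAW)]);T=np.array([.5531,-.1330])
def at(s,z): p=T+e*s;return np.array([p[0],p[1],z])
ctrl.movel(at(.03,.12),speed=.1);ctrl.movel(at(-.045,.12),speed=.12);ctrl.movel(at(-.045,.09),speed=.08)
ctrl.dwell(.1);f0=ctrl.state()['wrist_force'];z=.09
while z>.066:
    z-=.004;ctrl.movel(at(-.045,z),speed=.05);f=ctrl.state()['wrist_force']-f0
    print(round(z,3),f.round(2))
    if abs(f[2])>3.5:break
s=ctrl.state();print(s['time_s'],s['tcp_pos'])
for n,b in(("side",(280,170,400,290)),("scene",(225,160,345,280))):
    c=ctrl.get_calibration(n);im,d=ctrl.get_image(n);im=im.copy();R=Rn.from_quat(s['eef_rot']).as_matrix()
    for col,z in(((255,0,0),.0),((0,255,0),-.035)):
      for j in(-.031,.031):
        u=proj(c,s['tcp_pos']+R@np.array([z,j,0]));im[int(round(u[1])),int(round(u[0]))]=col
    cv2.imwrite(f"pics/{n}3.png",cv2.resize(im[b[1]:b[3],b[0]:b[2],::-1],None,fx=3.3,fy=3.3,interpolation=cv2.INTER_NEAREST))
cv2.imwrite('pics/both3.png',np.hstack([cv2.imread('pics/side3.png'),cv2.imread('pics/scene3.png')]))
E
```

```text
0.086 [-0.46  1.17  0.25]
0.082 [ 0.97  0.22 -0.54]
0.078 [ 0.31  1.34 -0.72]
0.074 [-0.1   0.24 -0.18]
0.07 [ 0.61  0.49 -0.98]
0.066 [0.56 1.6  0.31]
10.075 [ 0.54389088 -0.17704551  0.06572426]
```

View pics/both3.png

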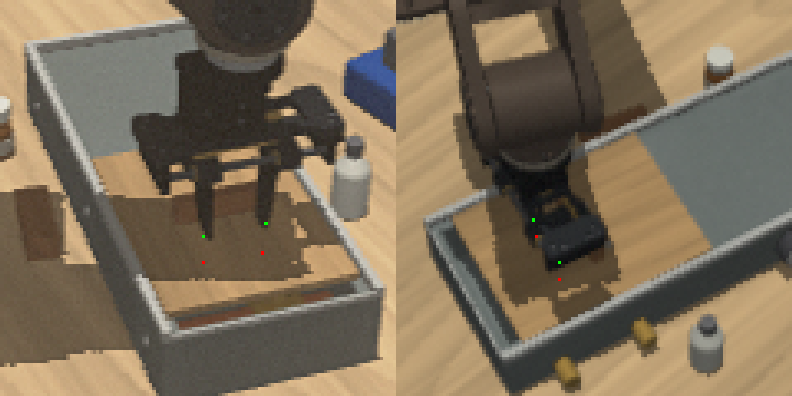

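The side view shows the fingertips at the green marks, 35 mm behind the TCP and just behind the tab. No contact force was felt, so the offset is confirmed. I'll lower by 6 mm and push.

```bash
cat >> h.py <<'E'
TIP=.035
E
python3 - <<'E'
from rig import ctrl
from h import *
e=np.array([-np.sin(YAW),np.cos(YAW)]);T=np.array([.5531,-.1330])
def at(s,z=.060): p=T+e*s;return np.array([p[0],p[1],z])
f0=ctrl.state()['wrist_force']
ctrl.movel(at(-.045),speed=.05);print(ctrl.state()['wrist_force']-f0)
ctrl.movel(at(-.018),speed=.06)
for s in(.03,.10):
    ctrl.movel(at(s),speed=.07);st=ctrl.state();print(st['time_s'],st['tcp_pos'],st['wrist_force']-f0)
c=ctrl.get_calibration("side");im,d=ctrl.get_image("side");cv2.imwrite("pics/s4.png",cv2.resize(im[150:310,260:420,::-1],None,fx=3.5,fy=3.5))
E
```

```text
[ 0.42178466 -0.5325399  -0.38640896]
11.875 [ 0.55913732 -0.1034897   0.05997288] [-0.30650324 -0.43057235 -0.0279672 ]
13.025 [ 0.57328552 -0.03522571  0.06002054] [ 0.12744096 -0.58084855  0.36729197]
```

View pics/s4.png

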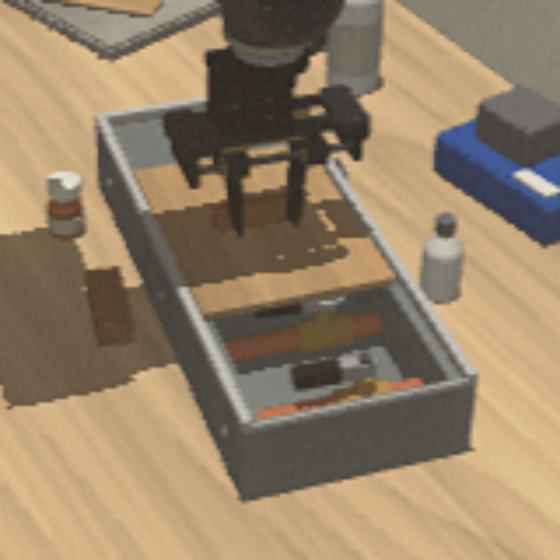

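The cover slides and the valves are appearing. I'll carry on to the end stop, feeling for it.

```bash
python3 - <<'E'
from rig import ctrl
from h import *
e=np.array([-np.sin(YAW),np.cos(YAW)]);T=np.array([.5531,-.1330])
def at(s,z=.060): p=T+e*s;return np.array([p[0],p[1],z])
f0=ctrl.state()['wrist_force'];s=.195
ctrl.movel(at(s),speed=.08);print((ctrl.state()['wrist_force']-f0)[:2]@e)
while s<.222:
    s+=.002;ctrl.movel(at(s),speed=.03);f=(ctrl.state()['wrist_force']-f0)[:2]@e;print(round(s,3),round(f,2))
    if f<-9:break
ctrl.movel(at(s-.02),speed=.08);ctrl.movel(at(s-.02,.15),speed=.15)
st=ctrl.state();print(st['time_s'])
q=down(YAW);ctrl.move_to(W(0,-.19,.25),q);ctrl.gripper_to(0.0)
st=ctrl.state();c=ctrl.get_calibration("wrist");im,d=ctrl.get_image("wrist");np.savez("w5.npz",im=im,d=d,tcp=st['tcp_pos'],**c);cv2.imwrite("pics/w5.png",im[:,:,::-1])
c=ctrl.get_calibration("side");im,d=ctrl.get_image("side");np.savez("s5.npz",im=im,d=d,**c);print(ctrl.state()['time_s'],st['finger_gap'])
E
```

```text
0.618992996308844
0.197 0.17
0.199 0.58
0.201 0.58
0.203 -5.29
0.205 -19.35
16.8167
19.0 0.0005000041452915706
```

View pics/w5.png

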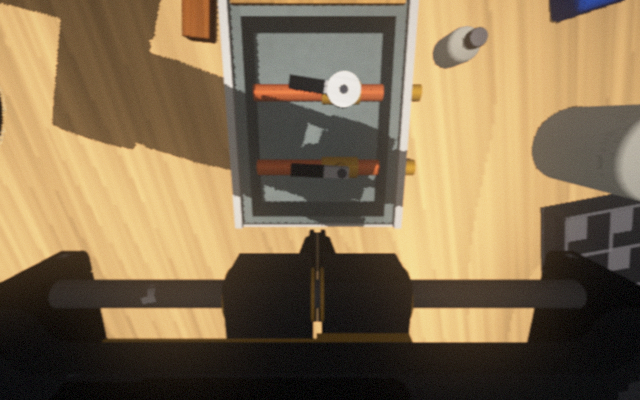

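The wrist view shows both valves uncovered. The marked valve (white disc at (343,89)) is the +y one, with its lever tip near (290,80). The plain valve is at (342,172). The cover hit the stop at the expected travel. Next I'll measure the pivot, the lever and the closed fingertip.

```bash
python3 - <<'E'
from h import *
c=np.load("w5.npz");im=c['im'];P=pts(c,c['d']);hsv=cv2.cvtColor(im,cv2.COLOR_RGB2HSV)
inv=lambda p:Rn.from_euler('z',-YAW).apply(np.array([*(p[:2]-O),p[2]]))
m=((hsv[...,2]>150)&(hsv[...,1]<50)).astype(np.uint8);r=np.zeros_like(m);r[60:120,318:372]=1;m&=r
m=cv2.morphologyEx(m,cv2.MORPH_CLOSE,np.ones((7,7)))
cs=max(cv2.findContours(m,0,2)[0],key=cv2.contourArea);(u,v),rad=cv2.minEnclosingCircle(cs)
p=ray(c,u,v,.073);print("disc px",u,v,rad,"world",p,"box",inv(p),"diam",2*rad/K(c)*c['d'][int(v),int(u)],"z",np.median(P[m>0][:,2]))
for name,(x0,y0,x1,y1) in {"marked":(280,68,326,98),"plain":(284,158,328,184)}.items():
    k=((im.max(2)<60)&(np.abs(P[...,2]-.070)<.008)).astype(np.uint8);z=np.zeros_like(k);z[y0:y1,x0:x1]=1;k&=z
    vv,uu=np.where(k);Q=np.array([ray(c,a,b,.07) for a,b in zip(uu,vv)])
    r=cv2.minAreaRect(np.array([inv(q)[:2]*1000 for q in Q],np.float32));print(name,len(Q),r,cv2.boxPoints(r).round(1).tolist())
R=Rn.from_quat(down(YAW)).as_matrix();L=(P-c['tcp'])@R
for v in range(226,246,3):print(v,[(u,*np.round(L[v,u]*1000).astype(int).tolist()) for u in range(300,336,4) if L[v,u,0]<-.01 and c['d'][v,u]>0])
c=np.load("s5.npz");Pn=pts(c,c['d']);k=(Pn[...,2]>.103)&(Pn[...,2]<.116)&(c['d']>0);k[:165]=0;k[300:]=0;k[:,:275]=0;k[:,410:]=0
Q=Pn[k];print("tab",len(Q),inv(np.median(Q,0)))
E
```

```text
disc px 334.3683776855469 85.51571655273438 29.786643981933594 world [ 0.57665893 -0.11790034  0.073     ] box [ 0.01999195 -0.07848131  0.073     ] diam 0.0694851353640332 z 0.07272207186807456
marked 388 ((-13.247631072998047, -76.18431091308594), (13.352721214294434, 38.64903259277344), 81.42070007324219) [[-33.400001525878906, -79.9000015258789], [4.900000095367432, -85.69999694824219], [6.900000095367432, -72.5], [-31.399999618530273, -66.69999694824219]]
plain 412 ((-13.429160118103027, -179.36183166503906), (15.818490028381348, 41.967647552490234), 87.26197052001953) [[-34.79999923706055, -186.3000030517578], [7.199999809265137, -188.3000030517578], [7.900000095367432, -172.5], [-34.0, -170.5]]
226 []
229 []
232 [(312, -41, -3, -12), (316, -37, -1, -11), (320, -41, 1, -12), (324, -41, 4, -12)]
235 [(312, -45, -3, -12), (316, -42, -1, -11), (320, -45, 1, -12), (324, -46, 3, -12)]
238 [(304, -48, -8, -12), (308, -52, -5, -13), (312, -50, -3, -12), (316, -47, -1, -11), (320, -51, 1, -12), (324, -50, 3, -12), (328, -50, 6, -12)]
241 [(304, -54, -7, -12), (308, -55, -5, -13), (312, -54, -3, -12), (316, -51, -1, -11), (320, -54, 1, -12), (324, -54, 3, -12), (328, -53, 5, -12)]
244 [(304, -58, -7, -12), (308, -58, -5, -12), (312, -58, -3, -12), (316, -55, -1, -11), (320, -57, 1, -12), (324, -59, 3, -12), (328, -59, 5, -12)]
tab 114 [-3.75071297e-06  1.19435575e-01  1.10044365e-01]
```

```bash
python3 - <<'E'
from h import *
c=np.load("w5.npz");im=c['im'];P=pts(c,c['d']);hsv=cv2.cvtColor(im,cv2.COLOR_RGB2HSV)
inv=lambda p:Rn.from_euler('z',-YAW).apply(np.array([*(p[:2]-O),p[2]]))
m=((hsv[...,2]>130)&(hsv[...,1]<60)).astype(np.uint8);r=np.zeros_like(m);r[60:120,318:372]=1;m&=r
m=cv2.morphologyEx(m,cv2.MORPH_CLOSE,np.ones((9,9)));m=cv2.morphologyEx(m,cv2.MORPH_OPEN,cv2.getStructuringElement(cv2.MORPH_ELLIPSE,(21,21)))
cs=max(cv2.findContours(m,0,2)[0],key=cv2.contourArea);(u,v),rad=cv2.minEnclosingCircle(cs)
p=ray(c,u,v,.073);print("disc",u,v,rad,p,inv(p),2*rad/K(c)*c['d'][int(v),int(u)])
hub=ray(c,342,172.5,.072);print("plain hub",inv(hub))
# stop end / -y outer end
k=np.zeros(m.shape,bool);k[205:235,260:370]=1;k&=(P[...,2]>.07)&(P[...,2]<.083);Q=np.array([inv(q) for q in P[k]]);print("y end",np.percentile(Q[:,1],[0,2,50,98]))
cv2.imwrite("pics/w5c.png",cv2.resize(im[50:240,220:420,::-1],None,fx=3,fy=3))
E
```

```text
disc 344.5 86.8396224975586 33.57418441772461 [ 0.58801481 -0.12172354  0.073     ] [ 0.03188545 -0.07993656  0.073     ] 0.07817923995185329
plain hub [ 0.0312445  -0.18152004  0.072     ]
y end [-0.24932273 -0.24654134 -0.24119876 -0.23676546]
```

View pics/w5c.png

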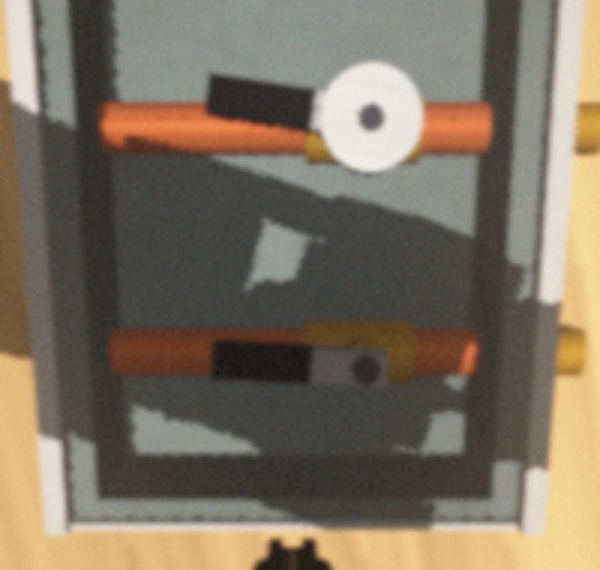

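The disc centre is at about (343.7,88.7), so the pivot in my box frame is about (31,-82) mm, against the nominal (30,-80). The lever tip is 64 mm from it at θ≈0.14, which is consistent. I'll lower the closed fingertips on the lever's -y side and sweep.

```bash
cat >> h.py <<'E'
PIV=np.array([.031,-.0818])
def fing(th,back,r=.046,z=.020):
    u=np.array([-np.cos(th),np.sin(th)]);t=np.array([np.sin(th),np.cos(th)])
    p=PIV+r*u-back*t;return W(p[0],p[1],z),down(YAW-th)
def tdir(th): return W(np.sin(th),np.cos(th),0,O=np.zeros(2))
E
python3 - <<'E'
from rig import ctrl
from h import *
c=np.load("w5.npz");P=pts(c,c['d']);L=(P-c['tcp'])@Rn.from_quat(down(YAW)).as_matrix()
print("lowest body",[np.round(L[v,u]*1000).tolist() for v,u in((262,240),(262,390),(300,240),(262,60),(300,60),(330,250))])
for th in np.arange(.1,1.7,.3): 
    q=ctrl.inverse_kinematics(*fing(th,.018));print(None if q is None else np.round(q,2))
p,q=fing(.14,.032,z=.10);ctrl.move_to(p,q)
p[2]=.05;ctrl.movel(p,speed=.1);ctrl.dwell(.1);f0=ctrl.state()['wrist_force']
for z in(.044,.038,.032,.026,.02):
    p[2]=z;ctrl.movel(p,speed=.05);f=ctrl.state()['wrist_force']-f0;print(z,f.round(1))
    if abs(f[2])>4:break
s=ctrl.state();print(s['time_s'],s['tcp_pos'])
for n,b in(("side",(290,190,410,290)),("scene",(225,180,345,280))):
    im,d=ctrl.get_image(n);cv2.imwrite(f"pics/{n}6.png",cv2.resize(im[b[1]:b[3],b[0]:b[2],::-1],None,fx=3.3,fy=3.3))
cv2.imwrite('pics/both6.png',np.hstack([cv2.imread('pics/side6.png'),cv2.imread('pics/scene6.png')]))
im,d=ctrl.get_image("wrist");cv2.imwrite("pics/w6.png",im[:,:,::-1])
E
```

```text
lowest body [[-126.0, -23.0, -36.0], [-127.0, 20.0, -36.0], [-138.0, -20.0, -31.0], [-125.0, -76.0, -35.0], [-132.0, -72.0, -27.0], [-137.0, -18.0, -21.0]]
[-0.35  0.6   1.89 -0.    0.65 -0.05]
[-0.33  0.6   1.89 -0.    0.65  0.28]
[-0.3   0.6   1.88 -0.    0.66  0.6 ]
[-0.27  0.61  1.87 -0.    0.67  0.93]
[-0.25  0.62  1.84 -0.    0.68  1.25]
[-0.24  0.63  1.8  -0.    0.7   1.56]
0.044 [-0.5  2.3 -0.6]
0.038 [ 0.3  1.1 -1.1]
0.032 [ 0.7  1.4 -0.4]
0.026 [-0.5  1.1 -0.4]
0.02 [ 0.2  1.4 -0.9]
21.8083 [ 0.5325106  -0.13796126  0.01966756]
```

View pics/both6.png

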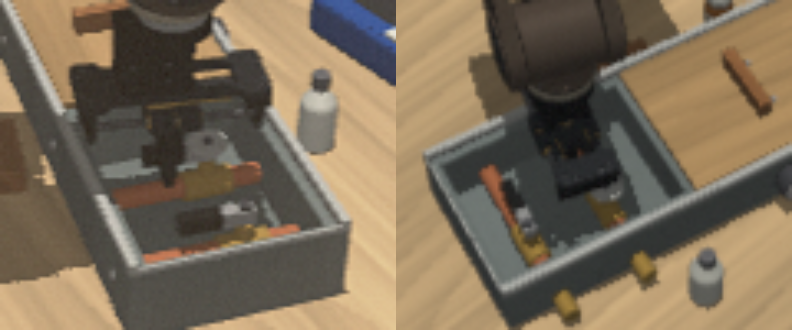

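View pics/w6.png

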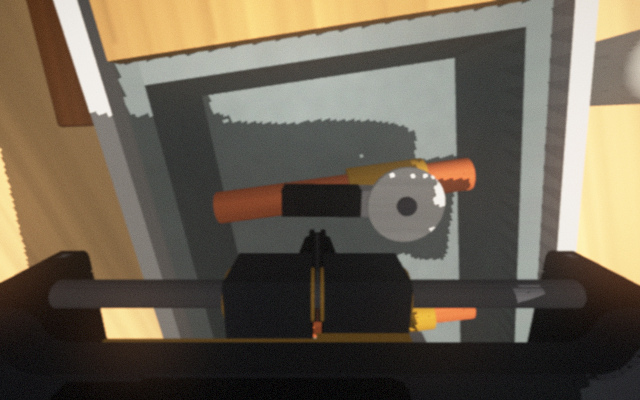

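The wrist view shows the fingertip (318,232) just on the -y side of the marked lever, parallel to it and clear of everything. Sweeping now.

```bash
python3 - <<'E'
from rig import ctrl
from h import *
f0=ctrl.state()['wrist_force'];B=.018
p,q=fing(.14,B);ctrl.movel(p,q,speed=.05)
th=.14
def step(th,sp):
    p,q=fing(th,B);ctrl.movel(p,q,speed=sp);s=ctrl.state();f=s['wrist_force']-f0;g=f@tdir(th);print(round(th,2),round(g,1),f.round(1));return g
while th<1.39:
    th+=.1
    if step(th,.05)<-15:break
else:
    while th<1.68:
        th+=.03
        if step(th,.03)<-10:break
s=ctrl.state();print(s['time_s'])
im,d=ctrl.get_image("wrist");cv2.imwrite("pics/w7.png",im[:,:,::-1])
E
```

```text
0.24 -0.3 [ 0.  -0.4  0.4]
0.34 0.6 [-0.2  0.8  0.9]
0.44 -0.1 [-0.1 -0.  -0.1]
0.54 -0.2 [-1.1  0.7  0.3]
0.64 0.3 [ 0.3  0.1 -0. ]
0.74 -0.6 [-0.9  0.2  0.4]
0.84 -0.2 [-0.6  0.5 -0. ]
0.94 -1.0 [-0.9 -0.4  0.2]
1.04 -0.5 [-0.4 -0.4  0.9]
1.14 -0.1 [ 0.  -0.3  0.4]
1.24 1.1 [1.  0.8 0.3]
1.34 -0.3 [-0.3  0.7  0.3]
1.44 -1.0 [-1.   0.3  0.3]
1.47 -1.2 [-1.2  0.1  0.1]
1.5 -1.8 [-1.9 -0.1  0.6]
1.53 -2.0 [-1.9  0.6  1.1]
1.56 -2.9 [-3.  -0.5  1.2]
1.59 -8.4 [-9.  -1.8  4.6]
1.62 -13.6 [-14.3  -1.    8.3]
27.1417
```

View pics/w7.png

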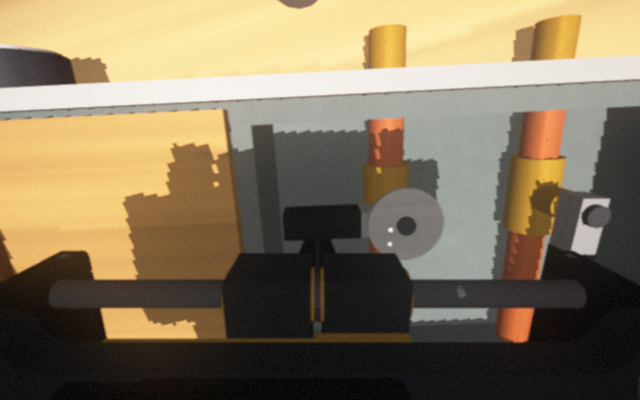

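The lever is against its stop, where the force rose. I'll back off, rise and check.

```bash
python3 - <<'E'
from rig import ctrl
from h import *
p,q=fing(1.60,.038);ctrl.movel(p,speed=.08);p[2]=.15;ctrl.movel(p,speed=.15)
ctrl.move_to(W(0,-.13,.30),down(YAW))
s=ctrl.state();c=ctrl.get_calibration("wrist");im,d=ctrl.get_image("wrist");np.savez("w8.npz",im=im,d=d,tcp=s['tcp_pos'],**c);cv2.imwrite("pics/w8.png",im[:,:,::-1])
c=ctrl.get_calibration("side");im,d=ctrl.get_image("side");np.savez("s8.npz",im=im,d=d,**c);cv2.imwrite("pics/s8.png",im[:,:,::-1])
print(s['time_s'])
c=np.load("w8.npz");im=c['im'];P=pts(c,c['d']);a=Rn.from_euler('z',-YAW).as_matrix()
Q=(P-[*O,0])@a.T
k=(np.abs(Q[...,2]-.070)<.006)&(im.max(2)<70)&(np.abs(Q[...,0])<.08)
for n,y0,y1 in(("marked",-.11,-.01),("plain",-.2,-.12)):
    m=k&(Q[...,1]>y0)&(Q[...,1]<y1);print(n,m.sum(),cv2.minAreaRect(Q[m][:,:2].astype(np.float32)*1000))
for c in(c,np.load("s8.npz")):
    Q=(pts(c,c['d'])-[*O,0])@a.T;m=(np.abs(Q[...,2]-.111)<.006)&(np.abs(Q[...,0])<.06)&(Q[...,1]>.09)&(Q[...,1]<.17)&(c['d']>0)
    print("tab",m.sum(),cv2.minAreaRect(Q[m][:,:2].astype(np.float32)*1000) if m.sum()>5 else None)
E
```

```text
30.1917
marked 323 ((29.504928588867188, -52.29798126220703), (13.68686580657959, 66.63501739501953), 0.5214570760726929)
plain 319 ((2.258747100830078, -180.00970458984375), (13.713377952575684, 68.50814819335938), 87.02661895751953)
tab 0 None
tab 97 ((0.7154006958007812, 120.70935821533203), (27.7880916595459, 89.84002685546875), 85.7628402709961)
```

View pics/w8.png

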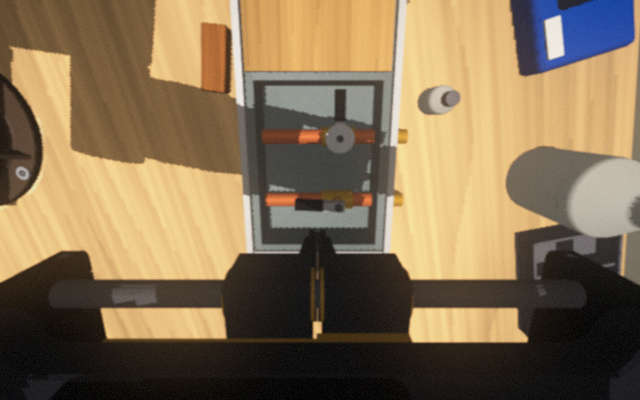

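View pics/s8.png

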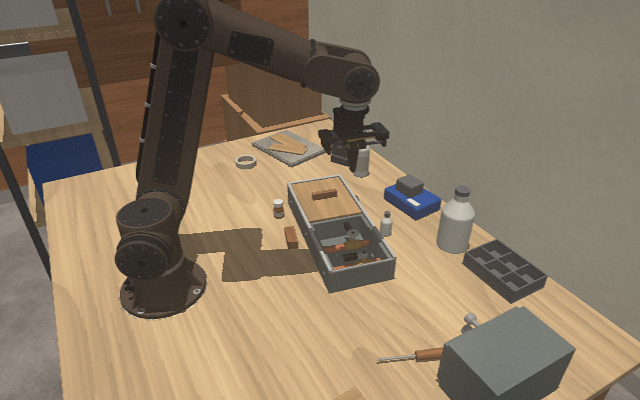

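```bash
python3 - <<'E'
from h import *
c=np.load("w8.npz");print(Rn.from_euler('z',-YAW).apply(ray(c,320,71.5,.086)-[*O,0]))
E
python3 -c "
from rig import ctrl
print(ctrl.sign_off(), ctrl.state()['time_s'])"
```

```text
[0.00329376 0.00180981 0.086     ]
the job is handed in; nothing more can be done
the job is handed in; nothing more can be done
```

I pushed the cover left to its end stop, then pushed the marked lever clockwise to its stop. I backed the arm clear and handed the job in at about 30 s of the 56 s allowed.

**Last checks**
- **Cover:** I stopped pushing when the stop resisted at about 19 N. In the last view its near edge is at box y ≈ +2 mm by my frame, against +5 expected. My frame reads about 2 mm low, and depth from the side camera put the tab at y ≈ +121 rather than +127. I trust the contact with the stop more.
- **Marked lever:** it lies within about 0.5° of the box's +y, and the force rose to about 14 N at its stop.
- **Plain lever:** its angle is unchanged (87.0° now, 87.3° before).
- **Other objects:** in the last side picture the jar, offcut, bottle, tape and screwdriver look undisturbed. I checked these by eye, not by measurement.

**What disagreed**
- **Fingertip position:** the fingertips really end about 35 mm short of the reported TCP. My first push therefore passed over the tab without touching it. I measured the offset in the images and corrected for it from then on.

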